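# Seat two ball bearings in a gearbox end cover and hold the sprung one home

### The arm

A 7-joint arm with a two-finger parallel gripper is mounted at the origin on a cart in front of the work surface, level with it; the furniture and walls round the work are solid. World frame = base frame: x ahead of the robot, y to its left, z up, the work surface at z = 0. Lengths are in m, angles in degrees, forces in N, time in s.
With the tool pointing down it reaches from about 0.35 to 0.9 m from the base axis. Payload 7.2 kg.
Tool frame: the origin (TCP) lies between the finger pads; the fingertips stand 11 mm ahead of it and the grasp point (between the pads) lies 8 mm behind it; z points along the fingers, x is the direction in which the jaws open and shut, and the axes are right-handed (so a half turn about z gives the same grasp; the last joint's range is limited). The gripper opens to 88 mm and grips with 3 to 60 N. Pads are 20 mm wide; open, the fingers measure 115 mm over their backs; the gripper's body (75 mm by 178 mm) begins 61 mm behind the grasp point.
Start: joints at [72.468, 23.554, -0.728, 91.456, 0.321, 64.991, -4.71], TCP at [0.147, -0.607, 0.234] pointing down, gripper open.
Joint ranges: [-169.25, 169.25], [-16.82, 113.86], [-84.01, 82.57], [7.8, 145.47], [-59.2, 239.2], [7.22, 106.19], [-163.78, 163.78]. Speed limits (degrees/s): [136.94, 136.94, 172.46, 172.46, 180, 180, 180].

### API

Orientations are given as [roll, pitch, yaw] about the fixed x, y, z axes, in that order (R = Rz(yaw) Ry(pitch) Rx(roll)).
In Python, from cell import r, eyes gives the robot as it stands. The module is installed in compiled form; this text tells all that it offers.
- The arm moves only by the tool carry_out, never from a script. Its argument "deltas" is a list of rows, each a list of 5 numbers: the shift along the tool's x, y, z in m, then the turn about the tool's z in rad, then the finger opening in m, from 0 to 0.0878. In form: [[x, y, z, roll, grip], ...]. A call has 1 to 12 rows; each row is the pose to reach, as a shift and turn from the pose measured when the call began, along the tool's axes at that moment; what a row does not reach only later rows make up. A row lasts 1/12 s, in which the tool goes at most 41.7 mm and 7.16 degrees, less where a joint would pass 70% of its speed; a pose out of reach is approached as far as the arm can. A call with a gripper value outside its range is refused whole. The fingers move at their own pace and stop on an object; the grip force is fixed at half the most. Time passes only in rows, so rows that repeat a pose let the fingers close. It gives the time, the measured TCP pose, the force and the opening at its end, in the units of the state.
- r.sense(): the state, without advancing time (a new reading comes with each control period).
- eyes.read_camera(name): name is "side" or "top" or "wrist"; returns a dict with "frame" (384x512x3 uint8, blue, green, red), "depth" (384x512 float32, m along the optical axis (not along the pixel's ray), 0 where there is no reading), "intrinsics" (3x3 intrinsics, pixels), "extrinsics" (4x4, takes a point from camera to world coordinates). Camera axes: x right, y up, looking along -z (the intrinsics and any distortion apply to the point x, -y, -z); pixel columns grow to the right and rows downward; lengths in m; the calibration is good to about 2 mm. A picture is of the moment at which its call begins.
- r.finish_job(): hands the job in, once; it reports no verdict.
The state is a dict: "t": time; "q": joint angles; "joint_velocities": joint speeds; "joint_efforts": joint torques, N m; "eef_pos": TCP position; "tcp_rot": TCP orientation; "ft_force": force on the tool from outside, world axes, zero at the start; "ft_torque": the same for the moment, N m; "opening": finger opening in m.
Only numpy, scipy, OpenCV 4.12 (cv2) and the standard library are available. Lean on these libraries where they do the work, as an engineer would, in place of code of your own. Each camera call takes 0.05 s, during which the arm holds its last target.

### The job

The gearbox end cover lies face up with its two ball bearings loose on the face. Without lifting either, push the small bearing across the face until it drops fully home in the small pocket, and push the large bearing until it drops into the large pocket, where it rides high on a sprung washer. Then press the large bearing straight down with the fingertips until it sits on its shoulder, and finish while still holding it down there so that its standing height can be measured for shims; leave the other things on the bench where they lie.

Things in the scene. Friction and masses are not known exactly. Their poses are not given: they have to be found in the camera images.
- cover: Gearbox end cover, grey casting with a bright flat machined face, fixed; 174 x 220 mm (own x, y), face 28 mm above the bench. Origin under its centre on the bench; at yaw 0 its x points away from the robot, y left, z up. Both pockets lie in its +x half, 86 mm apart along y (large at +y); the -x half of the face carries only the two loose bearings. Nothing else stands above the face.
- large_seat (a point): Centre of the large round pocket, at face height, axes as the cover's. Pocket 64 mm across (1 mm clearance all round), 1 mm chamfer, shoulder 8 mm below the face. A flat washer on a wave spring stands 3.5 mm above the shoulder (3.5 N starts it, 8.4 N flattens it, it lifts again when let go): the large bearing first rests with its top 11.5 mm above the face, pressed home 8 mm.
- small_seat (a point): Centre of the small round pocket, at face height, axes as the cover's. Pocket 54 mm across (1 mm clearance all round the small bearing), 1 mm chamfer, plain shoulder 8 mm below the face, no spring: fully home the small bearing's top stands 8 mm above the face.
- large_bearing: Large steel ball bearing, 62 mm across and 16 mm high, 0.13 to 0.21 kg, lying flat on the face on the -x side of the large pocket. Origin: centre of its underside, z up. Pushed over the pocket's rim, its leading edge dips first; it drops level when its centre is about 1 to 2 mm from the pocket's, and then stops against the far wall. Its top can be pressed anywhere near the middle.
- small_bearing: Small steel ball bearing, 52 mm across and 16 mm high, 0.13 to 0.21 kg, lying flat on the face on the -x side of the small pocket. Origin: centre of its underside, z up.
- retainer_plate: Loose flat steel ring on the bench, 90 mm outside, 54 mm inside, 4 mm thick; leave it alone. Origin: centre of its underside.
- spanner: Loose combination spanner 194 mm long on the bench to the left of the cover; leave it alone. Origin: middle of its underside.
- screwdriver_0: Loose red screwdriver 199 mm long on the bench in front of the cover; leave it alone. Origin: middle of its underside.
- tape_measure: Loose yellow tape measure 66 mm high on the bench left of the cover; leave it alone. Origin: middle of its underside.
- lamp: Loose black torch 135 mm long on the bench to the right of the cover; leave it alone. Origin: middle of its underside.
Mind the look-alikes: they are no part of the job. What is shaped like the small_bearing but blue or yellow is not meant.

How it is judged (in metres and radians):
On the way:
1. both bearings have dropped into their own pockets (horizontal distance between small_bearing and small_seat below 0.0025 m and z of small_bearing in the frame of small_seat below -0.0068 m and horizontal distance between large_bearing and large_seat below 0.0025 m and z of large_bearing in the frame of large_seat below -0.0035 m), for 0.2 s.
At the end, for the whole second after the job is handed in: Each bearing in its own pocket, centred within 2.5 mm, level within 0.06 rad, its underside at least 6.8 mm below the face (home is 8; the large one riding free is at 4.5), the large one at rest and pressed by the fingers with more than 3 N (horizontal distance between small_bearing and small_seat below 0.0025 m and z of small_bearing in the frame of small_seat below -0.0068 m and angle between each of small_bearing, large_bearing's own z axis and vertical below 0.06 rad and horizontal distance between large_bearing and large_seat below 0.0025 m and z of large_bearing in the frame of large_seat below -0.0068 m and contact force between the fingers and large_bearing above 3 N and linear speed of large_bearing below 0.02 m/s); the arm keeps its last pose, push and grip.
It fails at once if the large bearing is lifted more than 8 mm off the face (z of large_bearing in the frame of large_seat above 0.008 m).
It fails at once if the small bearing is lifted more than 8 mm off the face (z of small_bearing in the frame of small_seat above 0.008 m).
It fails at once if a bystander is moved more than 30 mm (distance of any of retainer_plate, spanner, screwdriver_0, tape_measure, lamp from where it was at the start of the episode above 0.03 m).
It also fails if it takes over 61 s, if anything falls off the work surface, if the arm or the gripper's body presses on something with over 40 N, if the wrist force passes 120 N, or if a joint passes its speed limit or range.

## Working session

There is one attempt and no reset: what is moved stays moved. The work goes in short steps, Python scripts to look and compute and a tool call to move; the robot and the scene stay as the last step left them, time stands still between calls to the robot, and variables do not carry over. Pictures are saved under pics/ and viewed, and the job is handed in when it is done.

Besides the shell and the picture viewer there is one more tool, called after "Call:" as name(argument=value, ...) on one line, values as JSON. carry_out: Moves the arm, as the interface text tells. Its arguments: {"type":"object","properties":{"deltas":{"type":"array","items":{"type":"array","items":{"type":"number"}}}},"required":["deltas"]}

```bash
mkdir -p pics
cat > h.py <<'E'
import numpy as np, cv2
from cell import r, eyes
def cam(n,save=None):
    d=eyes.read_camera(n)
    if save: cv2.imwrite('pics/'+save,d['frame'])
    return d
def ray(d,u,v,z):
    K=np.array(d['intrinsics']);T=np.array(d['extrinsics'])
    p=np.array([(u-K[0,2])/K[0,0],-(v-K[1,2])/K[1,1],-1.])
    w=T[:3,:3]@p;o=T[:3,3];s=(z-o[2])/w[2]
    return o+s*w
def proj(d,P):
    K=np.array(d['intrinsics']);T=np.array(d['extrinsics'])
    c=T[:3,:3].T@(np.array(P)-T[:3,3]); x=c[0]/-c[2];y=-c[1]/-c[2]
    return K[0,0]*x+K[0,2],K[1,1]*y+K[1,2]
E
python3 - <<'E'
from h import *
np.set_printoptions(precision=4,suppress=True)
s=r.sense();print(s)
for n in['top','side','wrist']:
    d=cam(n,n+'0.png');print(n,d['extrinsics'],d['intrinsics'])
E
```

```text
{'t': 0.0, 'q': array([72.4689, 23.598 , -0.7286, 91.5034,  0.3238, 64.9894, -4.7087]), 'joint_velocities': array([-0.0391, -0.0305,  0.0639,  0.1908,  0.0956,  0.1849, -0.0776]), 'joint_efforts': array([ -0.0012, -58.7955,   0.6413, -29.108 ,  -0.0537,   0.0182,
         0.0002]), 'eef_pos': array([ 0.147 , -0.607 ,  0.2328]), 'tcp_rot': array([179.9912,   0.0883, -76.3726]), 'ft_force': array([-0.6304, -0.3084, -1.3319]), 'ft_torque': array([ 0.0042, -0.0226, -0.0162]), 'opening': 0.08767818867642792}
top [[-0.0274  0.9928 -0.1164  0.4795]
 [-0.9996 -0.0281 -0.0045  0.0969]
 [-0.0078  0.1162  0.9932  1.0057]
 [ 0.      0.      0.      1.    ]] [[367.8359   0.     254.3213]
 [  0.     367.8359 194.4998]
 [  0.       0.       1.    ]]
side [[ 0.9392  0.1945 -0.2831  0.3028]
 [-0.3427  0.5859 -0.7343 -0.6377]
 [ 0.023   0.7867  0.617   0.6843]
 [ 0.      0.      0.      1.    ]] [[385.9382   0.     251.565 ]
 [  0.     385.9382 187.8022]
 [  0.       0.       1.    ]]
wrist [[ 0.236   0.9373  0.2566  0.2164]
 [-0.9718  0.228   0.0607 -0.5907]
 [-0.0016 -0.2637  0.9646  0.3838]
 [ 0.      0.      0.      1.    ]] [[309.5657   0.     254.4988]
 [  0.     309.5657 192.8056]
 [  0.       0.       1.    ]]
```

View pics/top0.png

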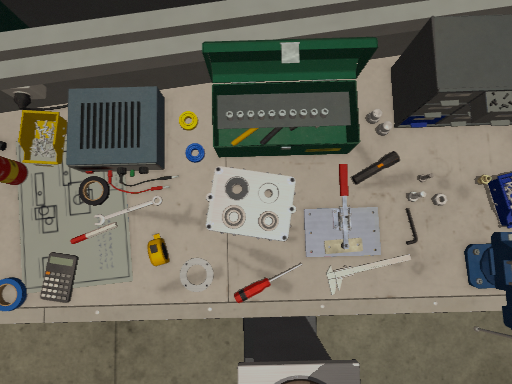

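View pics/side0.png

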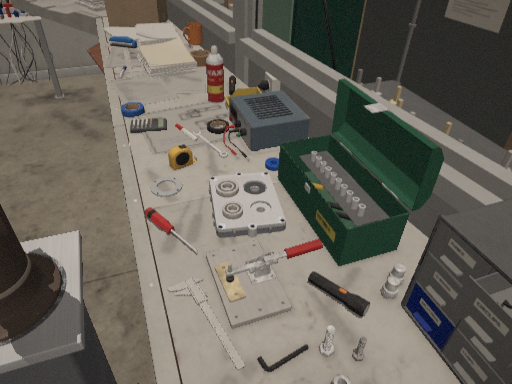

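The top view shows the cover at about (250,203). The large pocket is at (236,188), the small pocket at (268,192), the large bearing at (233,216) and the small bearing at (268,221). I'll measure these coarsely now, then use the wrist camera.

Run:
```python
from h import *
np.set_printoptions(precision=4,suppress=True)
d=cam('top');f=d['frame']
c=f[155:250,195:310];cv2.imwrite('pics/top_crop.png',cv2.resize(c,None,fx=6,fy=6,interpolation=cv2.INTER_CUBIC))
for n,u,v,z in [('LP',236,188,.028),('SP',268,192,.028),('LB',233,216,.044),('SB',268,221,.044)]:
    print(n,ray(d,u,v,z))
hsv=cv2.cvtColor(f,cv2.COLOR_BGR2GRAY)
m=(hsv>185).astype(np.uint8);m[:155]=0;m[250:]=0;m[:,:195]=0;m[:,305:]=0
cs,_=cv2.findContours(m,cv2.RETR_EXTERNAL,cv2.CHAIN_APPROX_NONE)
c=max(cs,key=cv2.contourArea);b=cv2.boxPoints(cv2.minAreaRect(c));P=np.array([ray(d,u,v,.028) for u,v in b]);print(P,P.mean(0))
print(np.linalg.norm(P[0]-P[1]),np.linalg.norm(P[1]-P[2]))
```

```text
LP [0.613 0.15  0.028]
SP [0.5998 0.0646 0.028 ]
LB [0.5372 0.1586 0.044 ]
SB [0.5216 0.0675 0.044 ]
[[ 0.5066  0.2337  0.028 ]
 [ 0.6765  0.2064  0.028 ]
 [ 0.636  -0.0196  0.028 ]
 [ 0.4678  0.012   0.028 ]] [0.5717 0.1081 0.028 ]
0.17210081049029857 0.22965795745454584
```

View pics/top_crop.png

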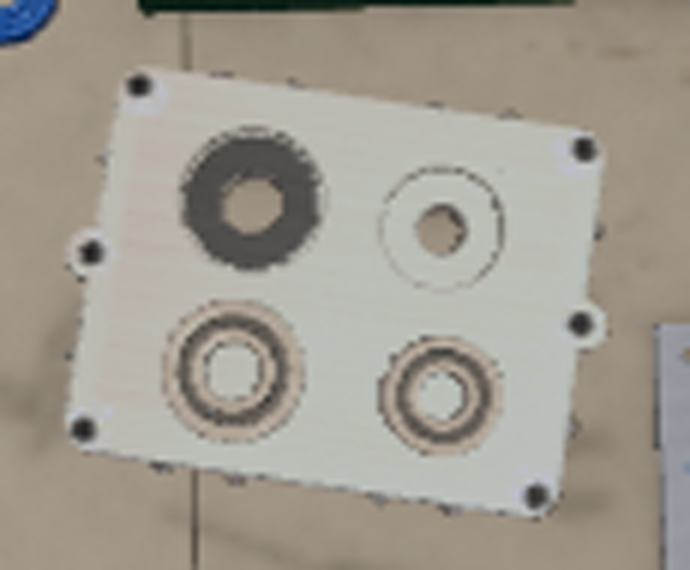

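View pics/wrist0.png

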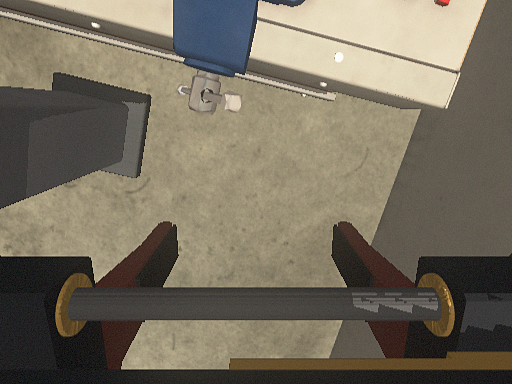

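Call:
carry_out(deltas=[[-0.01,-0.01,-0.03,0,0.03],[-0.03,-0.03,-0.06,0,0.03],[-0.06,-0.055,-0.07,0,0.03],[-0.09,-0.08,-0.07,0,0.03],[-0.12,-0.105,-0.07,0,0.03],[-0.15,-0.13,-0.07,0,0.03],[-0.18,-0.157,-0.07,0,0.03],[-0.21,-0.183,-0.07,0,0.03],[-0.24,-0.21,-0.07,0,0.03],[-0.27,-0.235,-0.07,0,0.03],[-0.295,-0.255,-0.07,0,0.03],[-0.317,-0.276,-0.07,0,0.03]])

```text
t: 1.2
eef_pos: [0.341, -0.2319, 0.3036]
tcp_rot: [180.0, 0.0, -76.3]
ft_force: [1.1, -0.1, 0.1]
opening: 0.0301
```

Call:
carry_out(deltas=[[-0.025,-0.02,0,0.03,0.03],[-0.05,-0.044,0,0.06,0.03],[-0.08,-0.07,0,0.1,0.03],[-0.11,-0.096,0,0.13,0.03],[-0.14,-0.122,0,0.17,0.03],[-0.17,-0.149,0.01,0.2,0.03],[-0.2,-0.175,0.02,0.24,0.03],[-0.23,-0.2,0.03,0.27,0.03],[-0.255,-0.222,0.04,0.3,0.03],[-0.275,-0.24,0.05,0.3,0.03],[-0.29,-0.254,0.05,0.3,0.03],[-0.29,-0.254,0.05,0.3,0.03]])

```text
t: 2.2
eef_pos: [0.5196, 0.1144, 0.2528]
tcp_rot: [179.9, 0.2, -93.2]
ft_force: [-0.2, -0.3, 0.4]
opening: 0.0304
```

Run:
```python
from h import *
np.set_printoptions(precision=4,suppress=True)
d=cam('wrist','w1.png');print(r.sense()['eef_pos'],r.sense()['tcp_rot']);np.savez('w1.npz',**d)
```

```text
[0.5191 0.1122 0.253 ] [179.9033   0.0916 -93.2911]
```

View pics/w1.png

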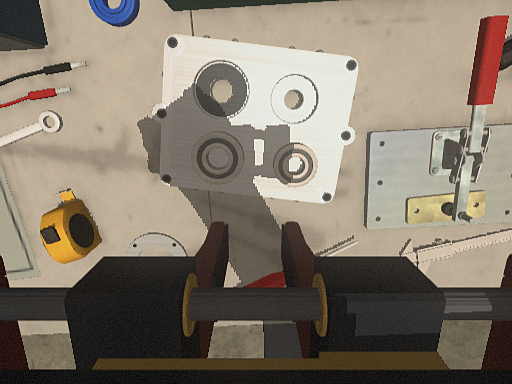

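The wrist view shows the pockets at about (221,90) and (295,99). The large bearing is at (217,158) and the small one at (296,164). Next I'll fit circles to them.

```bash
cat >> h.py <<'E'
def rectify(d,z,x0,x1,y0,y1,s=4000/1000):
    # metric view of plane z: s px per mm, up=+x, left=+y
    cor=[(x1,y1),(x1,y0),(x0,y0),(x0,y1)]
    src=np.float32([proj(d,(a,b,z)) for a,b in cor])
    W=int((y1-y0)*1000*s);H=int((x1-x0)*1000*s)
    dst=np.float32([(0,0),(W,0),(W,H),(0,H)])
    return cv2.warpPerspective(d['frame'],cv2.getPerspectiveTransform(src,dst),(W,H),flags=cv2.INTER_CUBIC)
E
python3 - <<'E'
from h import *
d=dict(np.load('w1.npz'))
for n,z in(('face',.028),('btop',.044)):
    im=rectify(d,z,.46,.68,-.01,.23,3)
    cv2.imwrite(f'pics/rect_{n}.png',im[:600])
    g=cv2.medianBlur(cv2.cvtColor(im,cv2.COLOR_BGR2GRAY),5)
    c=cv2.HoughCircles(g,cv2.HOUGH_GRADIENT,1.2,60,param1=100,param2=30,minRadius=70,maxRadius=105)
    if c is not None:
        for u,v,R in c[0]: print(n,'x',round(.68-v/3000,4),'y',round(.23-u/3000,4),'R',round(R/3,1))
E
```

```text
face x 0.613 y 0.1482 R 29.4
face x 0.5198 y 0.0646 R 26.8
face x 0.5986 y 0.0642 R 27.7
face x 0.5346 y 0.1594 R 25.2
btop x 0.5982 y 0.0662 R 26.5
btop x 0.6114 y 0.1462 R 30.3
btop x 0.537 y 0.1578 R 24.0
btop x 0.5234 y 0.0674 R 26.8
```

View pics/rect_face.png

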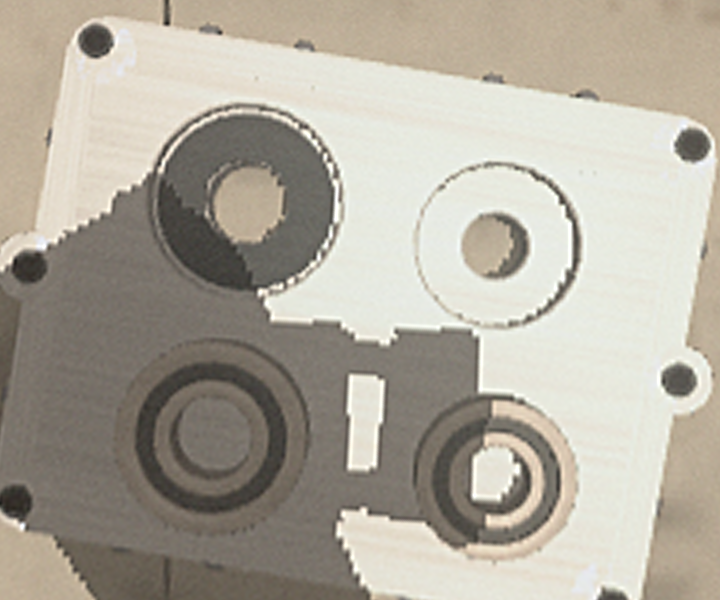

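View pics/rect_btop.png

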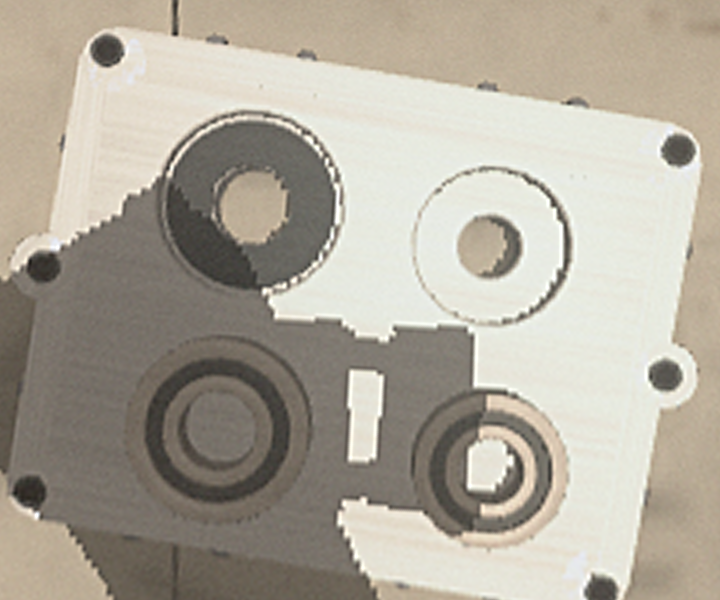

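Call:
carry_out(deltas=[[0.015,0.012,0.01,0,0.024],[0.03,0.025,0.03,0,0.024],[0.045,0.037,0.06,0,0.024],[0.045,0.037,0.09,0,0.024],[0.045,0.037,0.12,0,0.024],[0.045,0.037,0.15,0,0.024],[0.045,0.037,0.17,0,0.024],[0.045,0.037,0.185,0,0.024],[0.045,0.037,0.19,0,0.024],[0.045,0.037,0.19,0,0.024]])

```text
t: 3.08
eef_pos: [0.4784, 0.0684, 0.0624]
tcp_rot: [179.8, 0.0, -93.4]
ft_force: [-0.2, -0.6, 0.1]
opening: 0.0242
```

Run:
```python
from h import *
np.set_printoptions(precision=4,suppress=True)
d=cam('wrist','w2.png');d2=cam('side');s=r.sense();print(s['eef_pos'],s['tcp_rot'],s['ft_force'],s['opening']);np.savez('w2.npz',**d)
cv2.imwrite('pics/s2.png',cv2.resize(d2['frame'][150:270,170:310],None,fx=5,fy=5,interpolation=cv2.INTER_CUBIC))
```

```text
[0.4797 0.0692 0.0639] [179.961    0.0835 -93.3331] [0.3105 0.1034 0.4907] 0.024067319770333398
```

View pics/w2.png

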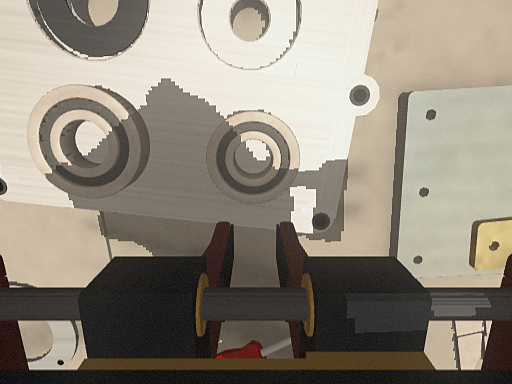

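View pics/s2.png

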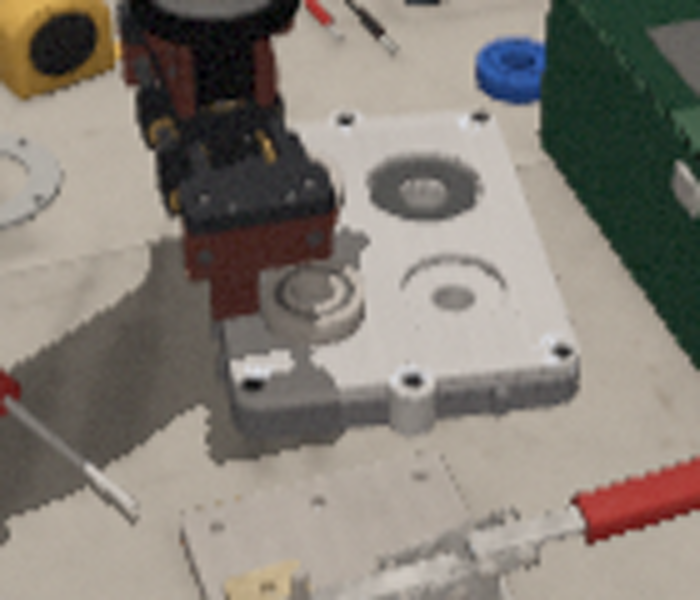

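The fingers sit behind the small bearing: finger gap centre is near column 255 and the bearing centre is at (253,155). I'll re-measure from this closer view.

```bash
cat >> h.py <<'E'
def view(d,z,name,x0=.49,x1=.66,y0=.0,y1=.2,s=4):
    im=rectify(d,z,x0,x1,y0,y1,s)
    step=int(10*s)
    for i in range(0,im.shape[1],step): cv2.line(im,(i,0),(i,6 if i%(5*step) else 14),(0,0,255),1)
    cv2.imwrite('pics/'+name,im[:600,:800])
E
python3 - <<'E'
from h import *
d=dict(np.load('w2.npz'))
view(d,.044,'r2t.png');view(d,.028,'r2f.png')
E
```

```text
(no output)
```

View pics/r2t.png

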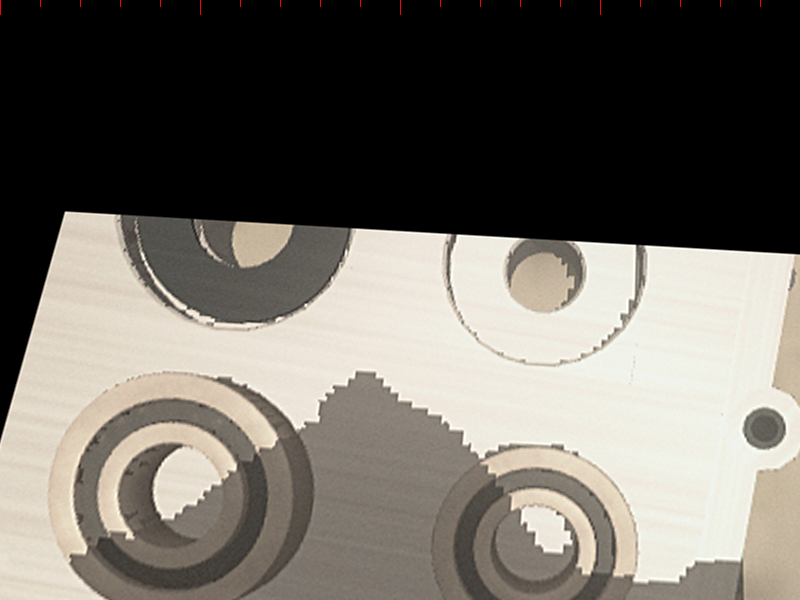

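View pics/r2f.png

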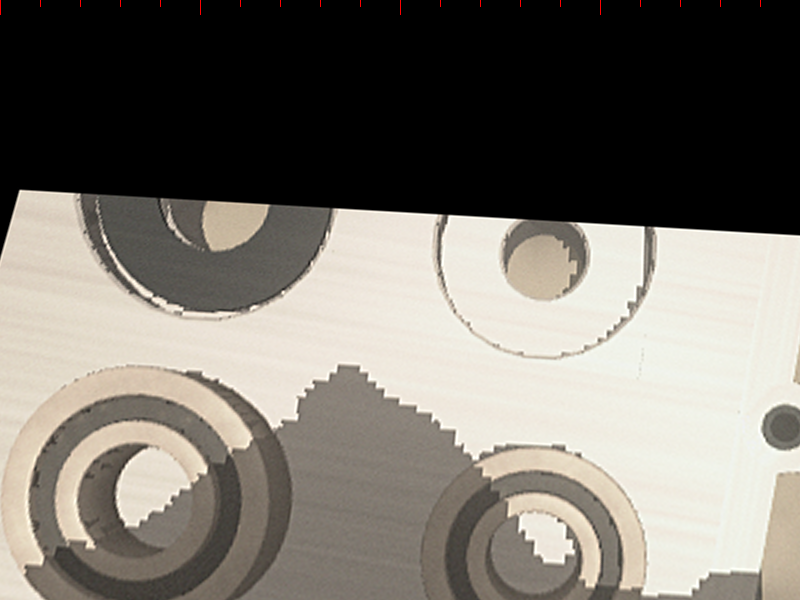

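Call:
carry_out(deltas=[[0,0,0.012,0,0.024],[0,0,0.021,0,0.024],[0,0,0.021,0,0.024],[0,-0.006,0.021,0,0.024],[0,-0.012,0.021,0,0.024],[0,-0.018,0.021,0,0.024],[0,-0.025,0.021,0,0.024],[0,-0.032,0.021,0,0.024],[0,-0.04,0.021,0,0.024],[0,-0.045,0.021,0,0.024],[0,-0.05,0.021,0,0.024],[0,-0.05,0.021,0,0.024]])

```text
t: 4.18
eef_pos: [0.5308, 0.0663, 0.0429]
tcp_rot: [-180.0, 0.1, -93.4]
ft_force: [0.6, -0.2, -0.4]
opening: 0.0239
```

Run:
```python
from h import *
np.set_printoptions(precision=4,suppress=True)
d=cam('wrist','w3.png');s=r.sense();print(s['eef_pos'],s['tcp_rot'],s['ft_force'],s['opening']);np.savez('w3.npz',**d)
view(d,.044,'r3t.png',.49,.64,.0,.2);view(d,.028,'r3f.png',.49,.64,.0,.2)
```

```text
[0.5302 0.0663 0.0429] [179.99     0.1008 -93.35  ] [ 0.2089 -0.6989 -0.0584] 0.023756392748143878
```

View pics/r3t.png

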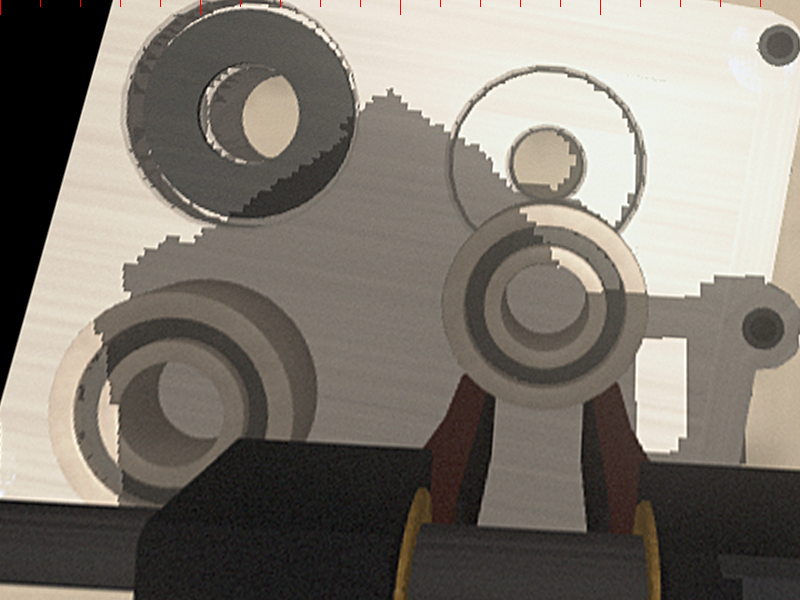

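View pics/r3f.png

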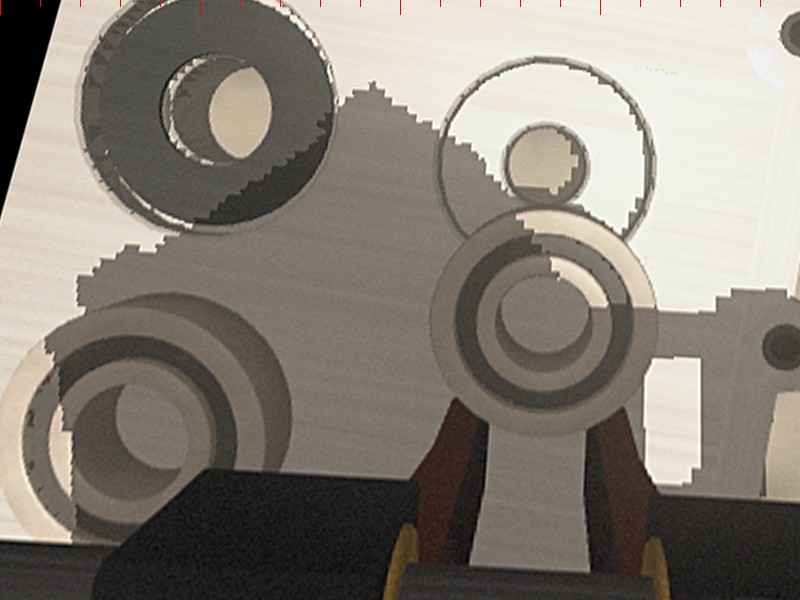

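Call:
carry_out(deltas=[[-0.0003,-0.005,0,0,0.024],[-0.0006,-0.01,0,0,0.024],[-0.0009,-0.015,0,0,0.024],[-0.0012,-0.02,0,0,0.024],[-0.0014,-0.024,0,0,0.024],[-0.0016,-0.028,0,0,0.024],[-0.0018,-0.031,0,0,0.024],[-0.0018,-0.033,0,0,0.024],[-0.0018,-0.034,0,0,0.024],[-0.0018,-0.034,0,0,0.024]])

```text
t: 5.07
eef_pos: [0.5646, 0.0661, 0.0428]
tcp_rot: [-180.0, 0.1, -93.4]
ft_force: [0.0, 0.2, -0.7]
opening: 0.0238
```

Run:
```python
from h import *
np.set_printoptions(precision=4,suppress=True)
d=cam('wrist','w4.png');s=r.sense();print(s['eef_pos'],s['tcp_rot'],s['ft_force'],s['opening']);np.savez('w4.npz',**d)
view(d,.044,'r4t.png',.51,.66,.0,.2)
```

```text
[0.5645 0.0662 0.0429] [-179.9873    0.1071  -93.3515] [ 0.1867 -0.1971  0.276 ] 0.02400106168460806
```

View pics/r4t.png

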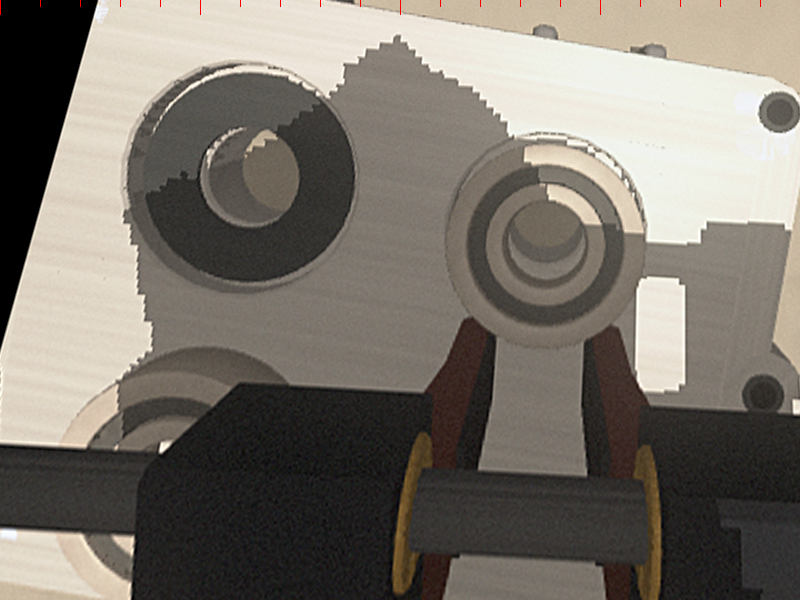

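The leading edge has dipped, but the bearing has not dropped. I'll push it a little further.

Call:
carry_out(deltas=[[0,-0.001,0,0,0.024],[0,-0.0015,0,0,0.024],[0,-0.002,0,0,0.024],[0,-0.0025,0,0,0.024],[0,-0.0025,0,0,0.024]])

```text
t: 5.53
eef_pos: [0.5668, 0.0659, 0.0428]
tcp_rot: [180.0, 0.1, -93.4]
ft_force: [-1.2, -0.1, -0.0]
opening: 0.0238
```

Run:
```python
from h import *
np.set_printoptions(precision=4,suppress=True)
d=cam('wrist','w5.png');s=r.sense();print(s['eef_pos'],s['tcp_rot'],s['ft_force'],s['opening']);np.savez('w5.npz',**d)
view(d,.044,'r5t.png',.51,.66,.0,.2)
```

```text
[0.5668 0.066  0.0428] [179.9923   0.1029 -93.3513] [ 0.5799 -0.0385 -0.3053] 0.024270038012976395
```

View pics/r5t.png

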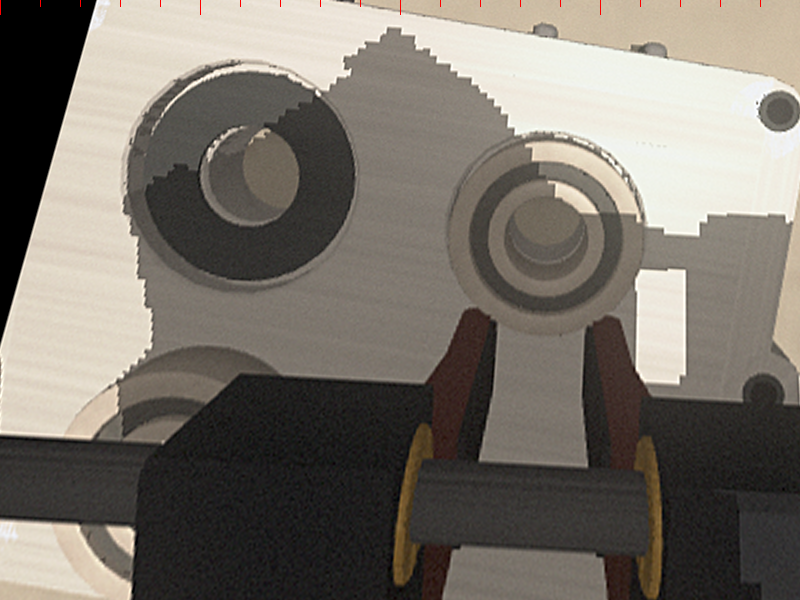

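```bash
cat >> h.py <<'E'
def zat(d,u,v):
    K=np.array(d['intrinsics']);T=np.array(d['extrinsics']);D=d['depth'][int(v),int(u)]
    return (T@np.array([(u-K[0,2])/K[0,0]*D,-(v-K[1,2])/K[1,1]*D,-D,1]))[:3]
def heights(d,c,R,z):
    for a in range(0,360,30):
        P=(c[0]+R*np.cos(np.radians(a)),c[1]+R*np.sin(np.radians(a)),z)
        u,v=proj(d,P)
        if 0<=u<512 and 0<=v<384: print(a,np.round(zat(d,round(u),round(v))*1000,1))
E
python3 - <<'E'
from h import *
d=dict(np.load('w5.npz'))
heights(d,(.600,.0637),.022,.036)
print('face',zat(d,*[round(float(t)) for t in proj(d,(.58,.11,.028))]))
E
```

```text
0 [622.2  63.5  37.2]
30 [619.2  74.9  36. ]
60 [610.8  82.9  35.3]
90 [599.6  86.1  34.7]
120 [588.3  82.8  34.7]
150 [580.7  74.7  35.5]
180 [577.8  63.5  35.7]
210 [580.3  52.4  34.8]
240 [588.9  44.8  36.3]
270 [600.2  41.9  36.2]
300 [610.7  44.6  35.4]
330 [619.   52.5  36.1]
face [0.57989921 0.11004966 0.02775464]
```

Call:
carry_out(deltas=[[0,0.01,0,0,0.024],[0,0.02,-0.01,0,0.024],[0,0.04,-0.03,0,0.024],[-0.01,0.06,-0.04,0.02,0.024],[-0.035,0.085,-0.04,0.04,0.024],[-0.06,0.085,-0.04,0.065,0.024],[-0.085,0.085,-0.04,0.065,0.024],[-0.092,0.085,-0.03,0.065,0.024],[-0.092,0.085,-0.015,0.065,0.024],[-0.092,0.085,0,0.065,0.024],[-0.092,0.085,0,0.065,0.024]])

```text
t: 6.5
eef_pos: [0.4853, 0.1615, 0.0402]
tcp_rot: [179.8, -0.0, -97.0]
ft_force: [-0.8, -1.2, -0.2]
opening: 0.024
```

Run:
```python
from h import *
np.set_printoptions(precision=4,suppress=True)
d=cam('wrist','w6.png');s=r.sense();print(s['eef_pos'],s['tcp_rot'],s['ft_force'],s['opening']);np.savez('w6.npz',**d)
view(d,.044,'r6t.png',.49,.64,.05,.25)
```

```text
[0.4859 0.1618 0.0415] [179.8155   0.0024 -97.0567] [0.4648 0.4085 0.4977] 0.024006464452127882
```

View pics/r6t.png

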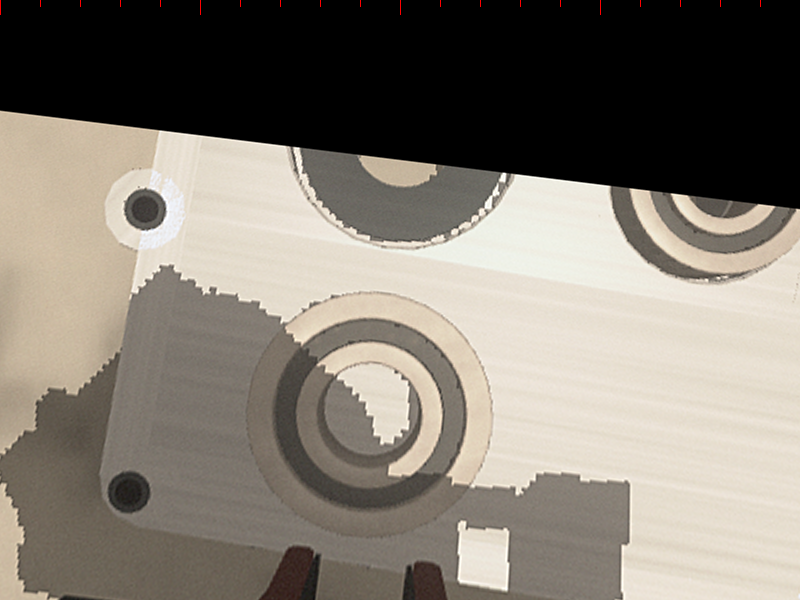

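Call:
carry_out(deltas=[[-0.001,0,-0.001,0,0.024],[-0.002,0,-0.0015,0,0.024],[-0.002,-0.006,-0.0015,0,0.024],[-0.002,-0.011,-0.0015,0,0.024],[-0.002,-0.017,-0.0015,0,0.024],[-0.002,-0.024,-0.0015,0,0.024],[-0.002,-0.032,-0.0015,0,0.024],[-0.002,-0.04,-0.0015,0,0.024],[-0.002,-0.047,-0.0015,0,0.024],[-0.002,-0.052,-0.0015,0,0.024],[-0.002,-0.055,-0.0015,0,0.024],[-0.002,-0.055,-0.0015,0,0.024]])

```text
t: 7.55
eef_pos: [0.5415, 0.1568, 0.0426]
tcp_rot: [179.8, 0.0, -97.1]
ft_force: [-0.3, -0.4, -0.4]
opening: 0.0242
```

Run:
```python
from h import *
np.set_printoptions(precision=4,suppress=True)
d=cam('wrist','w7.png');s=r.sense();print(s['eef_pos'],s['tcp_rot'],s['ft_force'],s['opening']);np.savez('w7.npz',**d)
view(d,.044,'r7t.png',.51,.66,.05,.25)
view(d,.028,'r7f.png',.51,.66,.05,.25)
```

```text
[0.5412 0.1569 0.0426] [179.8371   0.0131 -97.08  ] [-0.2041 -0.4209 -0.1694] 0.023968855780637906
```

View pics/r7t.png

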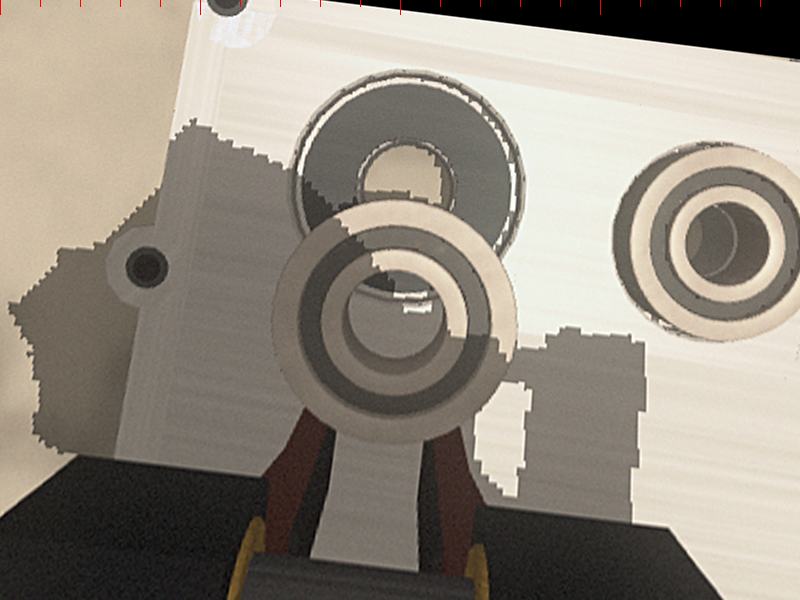

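View pics/r7f.png

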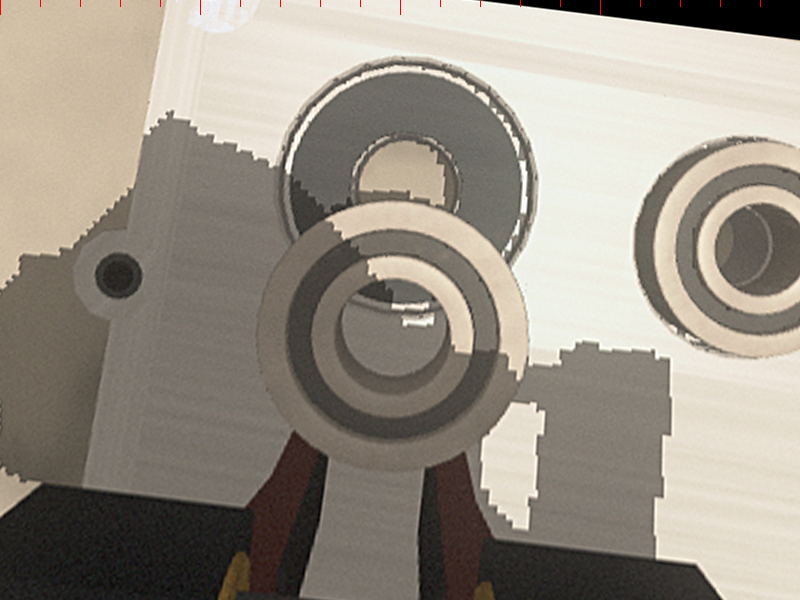

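Call:
carry_out(deltas=[[-0.0002,-0.006,0,0,0.024],[-0.0003,-0.012,0,0,0.024],[-0.0004,-0.018,0,0,0.024],[-0.0005,-0.023,0,0,0.024],[-0.0006,-0.027,0,0,0.024],[-0.0007,-0.03,0,0,0.024],[-0.0007,-0.032,0,0,0.024],[-0.0007,-0.0335,0,0,0.024],[-0.0007,-0.0345,0,0,0.024],[-0.0007,-0.0355,0,0,0.024],[-0.0007,-0.0355,0,0,0.024]])

```text
t: 8.52
eef_pos: [0.5765, 0.1532, 0.0425]
tcp_rot: [179.8, 0.0, -97.1]
ft_force: [-1.4, 0.2, 0.3]
opening: 0.0242
```

Run:
```python
from h import *
np.set_printoptions(precision=4,suppress=True)
d=cam('wrist','w8.png');s=r.sense();print(s['eef_pos'],s['tcp_rot'],s['ft_force'],s['opening']);np.savez('w8.npz',**d)
view(d,.0395,'r8t.png',.53,.68,.05,.25)
heights(d,(.613,.148),.027,.0395)
```

```text
[0.5764 0.1532 0.0425] [179.8347   0.0131 -97.0757] [-0.6015 -0.1916 -0.3737] 0.024231879555895584
0 [639.8 148.   40. ]
30 [636.1 161.4  38.6]
60 [626.5 171.3  40. ]
90 [612.9 175.2  39.4]
120 [599.6 171.5  40. ]
150 [590.  161.3  40.1]
180 [585.9 148.   39.6]
210 [589.6 134.2  39. ]
240 [599.6 124.5  39.4]
270 [612.8 120.7  38.6]
300 [626.6 124.7  38.8]
330 [636.2 134.7  39.2]
```

View pics/r8t.png

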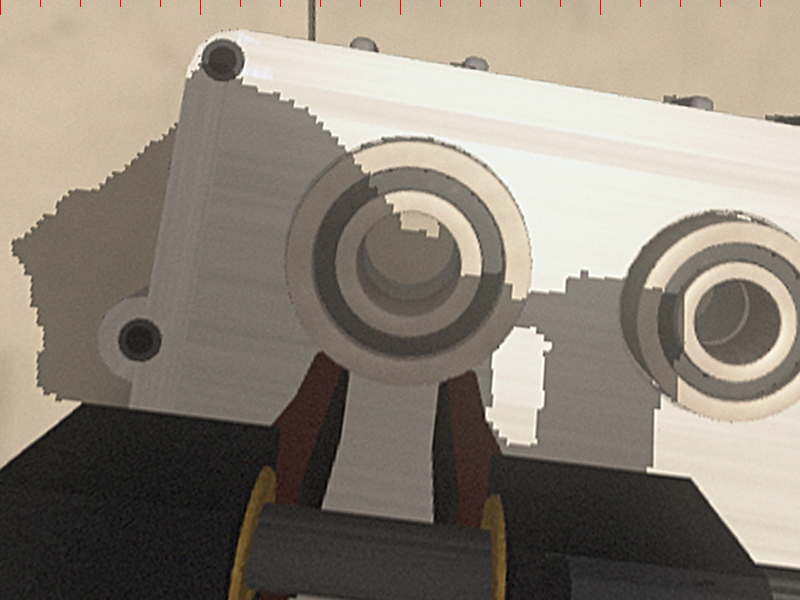

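Call:
carry_out(deltas=[[0,0.006,0,0,0.024],[0,0.014,0,0,0.024],[0,0.014,-0.015,0,0.03],[0,0.014,-0.03,0,0.034],[0,0,-0.03,0,0.034],[0,-0.018,-0.03,0,0.034],[0,-0.034,-0.03,0,0.034],[0,-0.038,-0.03,0,0.034],[0,-0.038,-0.022,0,0.034],[0,-0.038,-0.015,0,0.034],[0,-0.038,-0.015,0,0.034]])

```text
t: 9.48
eef_pos: [0.6118, 0.1485, 0.0552]
tcp_rot: [179.6, -0.1, -97.0]
ft_force: [-1.1, -0.6, 0.4]
opening: 0.0337
```

Run:
```python
from h import *
np.set_printoptions(precision=4,suppress=True)
d=cam('wrist','w9.png');s=r.sense();print(s['eef_pos'],s['tcp_rot'],s['ft_force'],s['opening']);np.savez('w9.npz',**d)
view(d,.0395,'r9t.png',.55,.70,.05,.25)
```

```text
[0.6121 0.1486 0.0559] [179.6648  -0.0458 -97.016 ] [0.5534 0.884  0.1714] 0.03357571312773901
```

View pics/r9t.png

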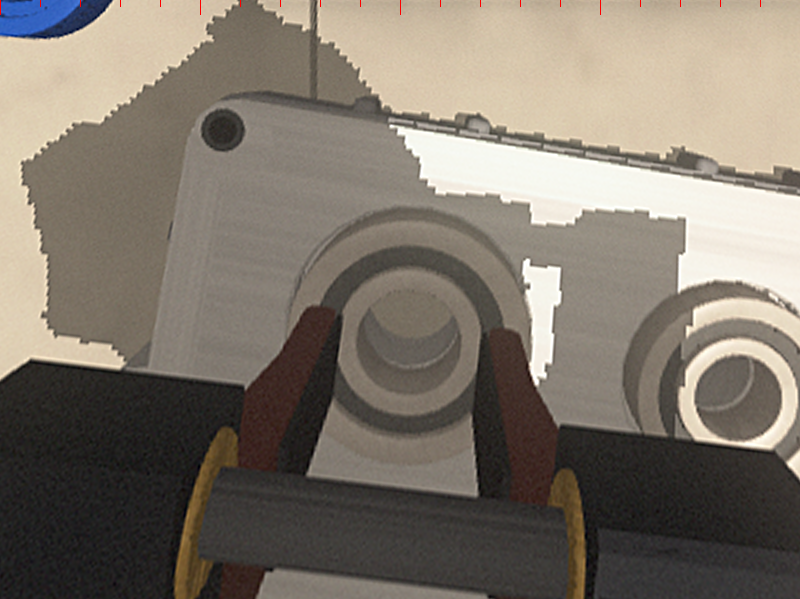

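Call:
carry_out(deltas=[[0,-0.001,0.002,0,0.034],[0,-0.001,0.004,0,0.034],[0,-0.001,0.005,0,0.034],[0,-0.001,0.006,0,0.034],[0,-0.001,0.007,0,0.034],[0,-0.001,0.007,0,0.034]])

```text
t: 10.03
eef_pos: [0.6127, 0.1487, 0.0491]
tcp_rot: [179.6, -0.1, -97.0]
ft_force: [-3.7, 0.5, 4.3]
opening: 0.0337
```

Call:
carry_out(deltas=[[0,0,0.001,0,0.034],[0,0,0.0015,0,0.034],[0,0,0.002,0,0.034],[0,0,0.0025,0,0.034],[0,0,0.0025,0,0.034]])

```text
t: 10.45
eef_pos: [0.6127, 0.1487, 0.0475]
tcp_rot: [179.7, -0.1, -97.0]
ft_force: [-4.7, -0.4, 9.3]
opening: 0.0341
```

Call:
carry_out(deltas=[[0,0,0.001,0,0.034],[0,0,0.0015,0,0.034],[0,0,0.002,0,0.034],[0,0,0.0025,0,0.034],[0,0,0.0025,0,0.034]])

```text
t: 10.87
eef_pos: [0.6127, 0.1487, 0.0474]
tcp_rot: [179.7, -0.1, -97.0]
ft_force: [-8.5, -3.7, 22.0]
opening: 0.0344
```

Run:
```python
from h import *
np.set_printoptions(precision=4,suppress=True)
d=cam('wrist','w10.png');s0=r.sense();t=cam('top');sd=cam('side');s=r.sense()
for q in(s0,s):print(q['t'],q['eef_pos'],q['tcp_rot'],q['ft_force'],q['opening'])
view(d,.036,'r10t.png',.55,.70,.05,.25)
heights(d,(.613,.148),.027,.036)
print('SB');heights(d,(.600,.0637),.022,.036)
cv2.imwrite('pics/t10.png',t['frame'])
cv2.imwrite('pics/s10.png',cv2.resize(sd['frame'][150:270,170:310],None,fx=5,fy=5,interpolation=cv2.INTER_CUBIC))
```

```text
10.9167 [0.6128 0.1487 0.0474] [179.7172  -0.1093 -97.0146] [-9.1116 -3.1331 22.5391] 0.0342010569440918
11.0167 [0.6127 0.1487 0.0473] [179.7135  -0.1131 -97.0127] [-9.6637 -3.4453 22.0068] 0.03382000635589986
0 [639.6 147.8  35.7]
30 [636.  161.6  35.1]
60 [626.3 171.4  35.9]
90 [626.1 168.2  66.4]
120 [617.8 164.7  70.9]
150 [590.5 161.1  37.2]
180 [586.3 148.1  36.3]
210 [590.4 134.8  37. ]
240 [621.4 128.4  77.8]
270 [620.2 123.1  52.7]
300 [626.8 124.6  37. ]
330 [636.3 134.5  35.9]
SB
0 [621.7  63.5  35.6]
30 [619.2  74.7  36.1]
60 [611.5  82.8  36.9]
90 [600.   85.7  36.4]
120 [642.2 114.5 126.2]
150 [641.6 112.9 130.9]
180 [640.6 108.6 131.5]
210 [640.2 102.7 128.8]
240 [588.7  44.2  35.4]
270 [599.5  41.1  35.2]
300 [611.2  44.7  35.9]
330 [618.5  52.3  35.4]
```

View pics/r10t.png

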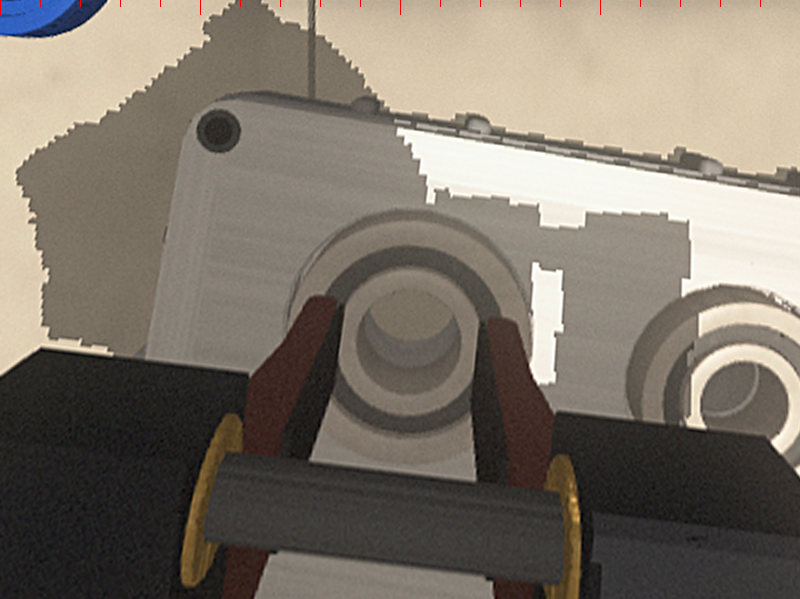

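View pics/s10.png

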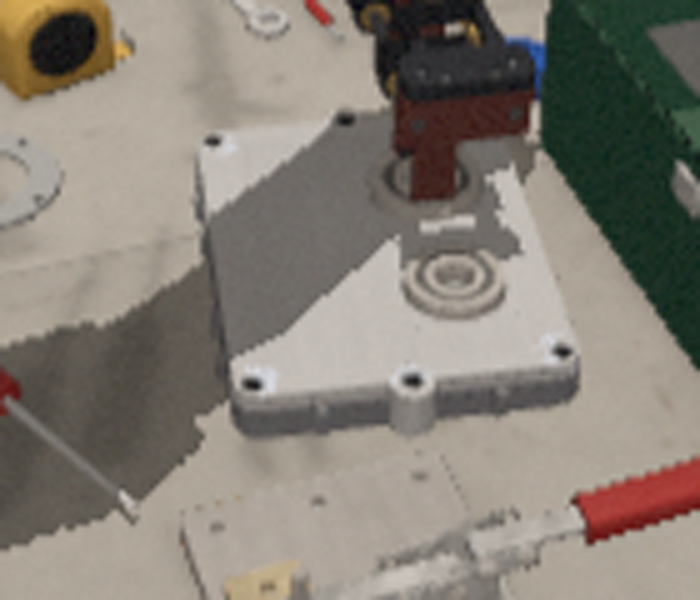

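The views show both tops level at about 36 mm, so both are home. The fingers hold the large bearing with a steady 22 N, so I'm handing in.

```bash
python3 -c "
from h import *
print(r.finish_job())"
```

```text
the job is handed in; nothing more can be done
None
```

I pushed both bearings into their own pockets along the face without lifting them, then pressed the large one down onto its shoulder. I handed in at about 11 s with the fingers still holding it down.

- **Small bearing:** its top reads about 36 mm above the bench, 8 mm above the face, and level. That is fully home.
- **Large bearing, before pressing:** it dropped level into its pocket, with its top at about 39.4 mm, riding on the sprung washer as expected. Its centre measured within about 2 mm of my estimate of the pocket's centre, close to the 2.5 mm limit given the 2 mm calibration. I took no separate centre reading once it was pressed.
- **Large bearing, pressed:** its top reads about 36 mm all round, with readings from 35 to 37 mm. The push force rose from 9 to 22 N with almost no further travel, so it is on the shoulder.
- **Holding force:** it stayed at about 22 N upward, with about 10 N sideways on the tool. The sideways force was not planned, but it was nearly steady and the tool did not shift.
- **Other things on the bench:** the arm passed clear of them and they looked undisturbed in the last side view. I did not measure their positions again.

None of these checks failed; handing in gave no verdict.

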